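# Knife-edge check of printed rocker arms

## Task

The balancing stand carries three look-alike printed rocker arms on its knife edge, held level by white side rails. One at a time, starting with the one nearest the gap, slide each arm along the edge to the middle of the gap between the rails and let go of it to see whether it balances: slide it on along the edge until it is wholly on the green rails if it stays level, or lay it inside the black tray if it tips, and do so before you try the next. Do not let an arm fall off the edge, and leave the wash bottle, the vial and the printed tube standing where they are.

Things in the scene. Friction and masses are not known exactly. Their poses are not given: they have to be found in the camera images.
- stand: fixed balancing stand, grey base plate 170 x 515 x 12 mm, turned up to 0.25 rad. Origin on the bench under the gap's middle; y along the knife edge (white loading rails on the +y side, green accepting rails on the -y side), x across it, z up. The slippery rounded edge, 3 mm wide, top 76 mm above the bench, runs from y = -0.216 to 0.286 between end stops 74 mm high
- edge_middle (a point): point on the pivot line of the knife edge, middle of the gap, 75 mm above the bench; axes as the stand's. Nothing but the edge holds an arm in the gap: an arm is in its middle when its origin is within 30 mm of this point along y
- white_rails (a point): middle of the two white loading rails (at x = +-63 mm, 12 mm wide, from y = 0.075 to 0.287 in the stand's frame, tops 48 mm above the bench), which hold the end blocks level; the point lies on the pivot line. A lead-in slopes down 32 mm into the gap
- green_rails (a point): middle of the two green accepting rails, alike, from y = -0.075 to -0.217; the point lies on the pivot line at y = -0.146. An arm is wholly on them with its origin at y = -0.09 to -0.20; room for three arms 38 mm apart. A lead-in slopes down 32 mm into the gap
- rocker_a: one of three look-alike grey printed rocker arms, 150 mm long (its x), 0.16 kg. Hub 36 x 28 x 30 mm with flat y faces, 8 mm below to 22 mm above the origin; 16 mm wide limbs slope down to end blocks 24 x 22 x 20 mm, 63 mm from the middle, undersides 26 mm below the origin, a brass dot on each. Origin: pivot line in the V notch under the hub, on the edge when seated; z up
- rocker_b: another, same shape and origin as rocker_a. Name and place tell nothing of which are faulty. Free on the edge, a sound arm stays upright in stable balance (tilt under 0.08 rad); one with hidden off-centre weight drops an end onto a rubber stop (tilt about 0.23 rad). Do not count on which end is heavy or how many are faulty
- rocker_c: another, same shape and origin as rocker_a. All three start seated on the edge over the white rails in shuffled order, origins 0.10 to 0.27 m along the stand's +y from the gap's middle, 40 to 60 mm free between hubs
- tray: fixed shallow black drip tray with a few grey stains, 195 x 270 x 20 mm (x, y, z), open on top, rim 20 mm high, floor 3 mm thick; origin at the centre of its underside; its long (y) axis points roughly away from the robot. Rejected arms go inside it, lying on their end blocks
- wash_bottle: bystander: white squeeze wash bottle with red cap and bent red spout, 66 x 110 x 225 mm, standing behind the stand; origin at the centre of its underside
- small_vial: bystander: white vial with black cap, 25 x 25 x 55 mm, standing; origin at the centre of its underside
- printed_tube: bystander: grey printed slanting tube on a foot, 34 x 50 x 76 mm, standing; origin at the centre of its underside

How it is judged:
By the outcome, as a careful person would: the job done as asked, in the order asked, and still so for the second after the job is handed in, with the robot touching nothing.
It also fails if it takes over 72 s, if anything falls off the work surface, if the arm or the gripper's body presses on something with over 40 N, if the wrist force passes 120 N, or if a joint passes its speed limit or range.

## Robot

A 6-joint arm with a two-finger parallel gripper is mounted at the origin on a cart in front of the work surface, level with it; the furniture and walls round the work are solid. World frame = base frame: x ahead of the robot, y to its left, z up, the work surface at z = 0. Lengths are in m, angles in rad, forces in N, time in s.
With the tool pointing down it reaches from about 0.4 to 0.925 m from the base axis. Payload 12.5 kg.
Tool frame: the origin (TCP) lies between the finger pads; the fingertips stand 25 mm ahead of it and the grasp point (between the pads) lies 6 mm ahead of it (tip_reach is the distance from the TCP to the fingertips, in m); z points along the fingers, y is the line along which they close (so a half turn about z gives the same grasp; the last joint's range is limited). The gripper opens to 95 mm and grips with 3 to 60 N. Pads are 20 mm wide; open, the fingers measure 119 mm over their backs; the gripper's body (75 mm by 180 mm) begins 59 mm behind the grasp point.
Start: joints at [1.165, 0.491, 1.559, -0, 1.092, -0.106], TCP at [0.185, 0.597, 0.24] pointing down, gripper open.
Joint ranges: [-3.1, 3.1], [-0.84, 2.19], [0.05, 2.79], [-1.13, 4.28], [0.06, 2.93], [-2.69, 2.69]. Speed limits (rad/s): [2.22, 2.22, 2.79, 3.14, 3.14, 3.14].

## Interface

Orientations are given as a unit quaternion [x, y, z, w].
In Python, from plant import * gives the robot as it stands.
- The arm moves only by the tool drive_tool, never from a script. Its argument "motion" is a list of rows, each an object with "xyz": the shift along the world's x, y, z in cm, a list of three; "turn": the turn about the world's z in degrees; "gripper": the opening, from 0 (shut) to 1 (fully open). In form: [{"xyz": [tx, ty, tz], "turn": turn, "gripper": gripper}, ...]. A call has 1 to 20 rows; each row shifts and turns the commanded pose from where the row before left it; what a row does not reach is not made up. A row lasts 1/12 s, in which the tool goes at most 41.7 mm and 7.16 degrees, less where a joint would pass 70% of its speed; a pose out of reach is approached as far as the arm can. A call is refused whole if a number of a shift passes 4.17 or a number of a turn 7.16, either way. A call with a gripper value outside its range is refused whole. The fingers move at their own pace and stop on an object; "newtons" is the grip in N (left out, the last holds). Time passes only in rows, so rows that do not move let the fingers close. It gives the time, the measured TCP pose, the force, the opening and the grip force at its end, in the units of the state.
- read_state(): the state, without advancing time (a new reading comes with each control period).
- get_image(name): name is "scene" or "top"; returns a dict with "img" (480x640x3 uint8, blue, green, red), "z_map" (480x640 float32, m along the optical axis (not along the pixel's ray), 0 where there is no reading), "fx", "fy", "cx", "cy" (pixels), "R" (3x3) and "t" (3): a world point X has camera coordinates R X + t. Camera axes: x right, y down, z forward; pixel columns grow to the right and rows downward; lengths in m; the calibration is good to about 2 mm. A picture is of the moment at which its call begins.
- hand_in(): hands the job in; it is judged then, once.
The state is a dict: "clock": time; "joint_pos": joint angles; "qd": joint speeds; "tau": joint torques, N m; "ee_pos": TCP position; "tool_rot": TCP orientation; "ft_force": force on the tool from outside, world axes, zero at the start; "wrist_torque": the same for the moment, N m; "finger_gap": finger opening in m; "grasp_force": force on a finger pad.
Only numpy, scipy, OpenCV 4.12 (cv2) and the standard library are available. Lean on these libraries where they do the work, as an engineer would, in place of code of your own. Each camera call takes 0.05 s, during which the arm holds its last target. There are 200 camera calls.

## Working session

There is one attempt and no reset: what is moved stays moved. The work goes in short steps, Python scripts to look and compute and a tool call to move; the robot and the scene stay as the last step left them, time stands still between calls to the robot, and variables do not carry over. Pictures are saved under pics/ and viewed, at most 10 in all, crops included, and the job is handed in when it is done.

Besides the shell and the picture viewer there is one more tool, called after "Request:" as name([rows], argument=value, ...), one row to a line, values as JSON. drive_tool: Moves the arm, as the interface text tells. Its arguments: {"type":"object","properties":{"motion":{"type":"array"},"newtons":{"type":"number"}},"required":["motion"]}

```bash
mkdir -p pics; ls; cat > h.py <<'E'
from plant import *
import numpy as np, cv2
def world(d,us,vs):
    us=np.asarray(us);vs=np.asarray(vs);z=d['z_map'][vs,us]
    c=np.stack([(us-d['cx'])/d['fx']*z,(vs-d['cy'])/d['fy']*z,z],-1)
    return (c-d['t'])@d['R']
def ray(d,u,v,h):
    R=np.array(d['R']);o=-R.T@d['t'];r=R.T@np.array([(u-d['cx'])/d['fx'],(v-d['cy'])/d['fy'],1])
    return o+r*(h-o[2])/r[2]
def pix(d,X):
    c=np.array(d['R'])@X+d['t'];return c[0]/c[2]*d['fx']+d['cx'],c[1]/c[2]*d['fy']+d['cy']
E
python3 - <<'E'
from h import *
for n in('scene','top'):
    d=get_image(n);cv2.imwrite(f'pics/{n}0.png',d['img']);R=np.array(d['R']);print(n,-R.T@d['t'],d['fx'],R.round(2).tolist(),(d['z_map']==0).mean())
print(read_state())
E
```

```text
pics
scene [-0.32475537 -0.7957795   0.75423926] 604.7804999999234 [[0.61, -0.79, -0.01], [-0.41, -0.3, -0.86], [0.68, 0.53, -0.51]] 0.003997395833333334
top [ 0.34288034 -0.06988556  1.2583292 ] 477.39792879883584 [[-0.08, -1.0, -0.0], [-0.97, 0.08, -0.21], [0.21, -0.01, -0.98]] 0.003987630208333333
{'clock': 0.1, 'joint_pos': array([ 1.16541503e+00,  4.91544006e-01,  1.55938347e+00, -1.23174784e-05,
        1.09173161e+00, -1.05557602e-01]), 'qd': array([-0.00050289, -0.00105512, -0.00100187, -0.00152463, -0.00283837,
       -0.00111639]), 'tau': array([ 4.94848835e-03, -6.13622332e+01, -2.58607578e+01,  6.94514019e-02,
        4.69074247e-02, -5.51983453e-05]), 'ee_pos': array([0.18447355, 0.59695248, 0.23909413]), 'tool_rot': array([ 1.49348138e-01,  9.88784531e-01, -5.17291235e-04, -1.29456955e-04]), 'ft_force': array([ 5.66921180e-04,  1.29948713e+00, -2.90720436e-01]), 'wrist_torque': array([ 0.03175458, -0.06957471,  0.01708539]), 'grasp_force': 0.0, 'finger_gap': 0.09515774633933342}
```

View pics/scene0.png

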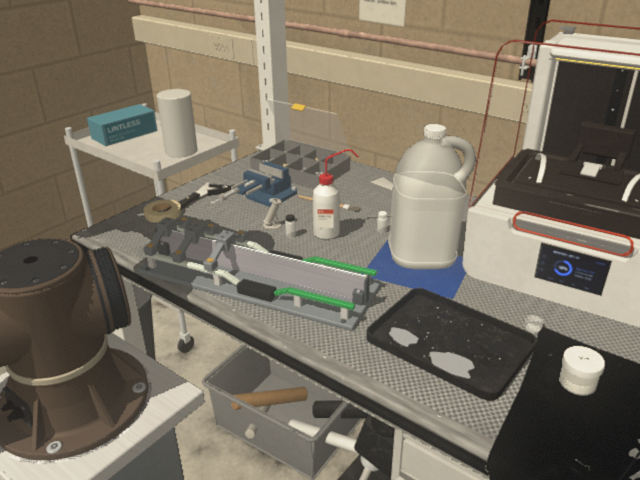

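View pics/top0.png

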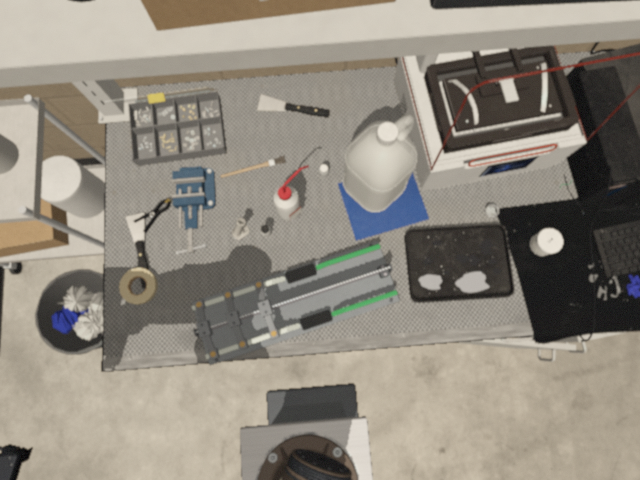

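The scene view shows the stand mid-bench with green rails at its right end (275-375, 262-305) and the tray at (455, 340). In the top view the three arms are near (205, 330), (235, 315) and (265, 308), the gap is near (305, 295), and the tray is at (459, 263). Next I'll measure these.

```bash
cat > m.py <<'E'
from h import *
def stand(d):
    hsv=cv2.cvtColor(d['img'],cv2.COLOR_BGR2HSV)
    m=cv2.inRange(hsv,(45,120,60),(80,255,255))
    n,l,s,c=cv2.connectedComponentsWithStats(m)
    ks=[k for k in np.argsort(-s[1:,4])[:2]+1]
    out=[]
    for k in ks:
        v,u=np.where(l==k);P=np.array([ray(d,a,b,.048) for a,b in zip(u,v)])
        zz=world(d,u,v)[:,2]
        r=cv2.minAreaRect((P[:,:2]*1000).astype(np.float32)); 
        out.append((P[:,:2],r,np.median(zz)))
    return out
E
python3 - <<'E'
from m import *
for n in('top','scene'):
    d=get_image(n)
    for P,r,z in stand(d):
        c=P.mean(0);w=np.linalg.svd(P-c,full_matrices=False)[2][0];print(n,c.round(4),w.round(4),np.arctan2(-w[0],w[1]).round(4),r,z,len(P))
d=get_image('top')
hsv=cv2.cvtColor(d['img'],cv2.COLOR_BGR2HSV)
# tray from depth/dark
m=cv2.inRange(hsv,(0,0,0),(180,255,55)); m[:, :400]=0;m[:,518:]=0;m[:220]=0;m[310:]=0
v,u=np.where(m>0);P=np.array([ray(d,a,b,.02)[:2] for a,b in zip(u,v)])
print('tray',cv2.minAreaRect((P*1000).astype(np.float32)))
c=cv2.resize(d['img'][225:370,180:410],None,fx=3.45,fy=3.45,interpolation=cv2.INTER_CUBIC);cv2.imwrite('pics/c1.png',c)
# top surfaces high: hub tops at z~0.097
us,vs=np.meshgrid(np.arange(640),np.arange(480));W=world(d,us,vs)
m=((W[...,2]>.088)&(W[...,2]<.108)).astype(np.uint8);m[:,:180]=0;m[:,420:]=0;m[:230]=0
n,l,s,c=cv2.connectedComponentsWithStats(m)
for k in range(1,n):
    if s[k,4]>25:
        p=W[l==k]; print('hub',s[k],p.mean(0).round(4),(p[:,:2].min(0)+p[:,:2].max(0))/2)
E
```

```text
top [ 0.5513 -0.1507] [-0.2464  0.9692] 0.249 ((551.2184448242188, -149.29849243164062), (8.414559364318848, 166.70120239257812), 14.429034233093262) 0.048607353427357725 185
top [ 0.4282 -0.1775] [-0.2383  0.9712] 0.2406 ((429.2085876464844, -179.61480712890625), (6.83927583694458, 166.54586791992188), 13.881904602050781) 0.04788752298587927 154
scene [ 0.4223 -0.188 ] [ 0.2848 -0.9586] -2.8528 ((422.1933288574219, -186.516845703125), (28.65560531616211, 163.6245574951172), 19.42045021057129) 0.04544977510352196 421
scene [ 0.5467 -0.1655] [ 0.2577 -0.9662] -2.8809 ((545.6839599609375, -161.42628479003906), (19.293468475341797, 155.84164428710938), 14.93306827545166) 0.0455802045125657 320
tray ((520.380859375, -457.7349853515625), (304.2893981933594, 200.4469451904297), 89.02407836914062)
hub [257 298  16  21 196] [0.4319 0.0651 0.0968] [0.43286947 0.06561852]
hub [226 310  15  19 203] [0.413  0.1426 0.0966] [0.41325275 0.14229521]
hub [196 318  16  21 207] [0.3965 0.2147 0.0965] [0.39723909 0.21514886]
```

View pics/c1.png

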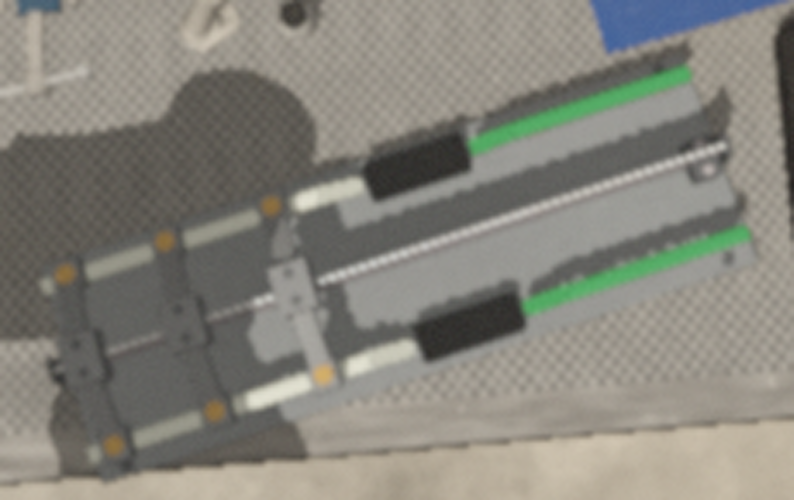

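The crop shows the knife edge as a bright line from crop (110, 350) to (725, 147). The hubs are at (80, 355), (185, 322) and (292, 288), and the black rubber stops beside the gap are at (418, 168) and (468, 325). The hub y positions (0.103, 0.183, 0.257 in the stand frame) and the hub-top height of 97 mm match the description. I'll refine the tray and edge once more, then move.

```bash
python3 - <<'E'
from m import *
d=get_image('top');us,vs=np.meshgrid(np.arange(640),np.arange(480));W=world(d,us,vs)
m=cv2.inRange(cv2.cvtColor(d['img'],cv2.COLOR_BGR2GRAY),0,60);m[:,:402]=0;m[:,520:]=0;m[:215]=0;m[312:]=0
m=cv2.morphologyEx(m,cv2.MORPH_OPEN,np.ones((5,5)))
cs=max(cv2.findContours(m,0,2)[0],key=cv2.contourArea);P=np.array([ray(d,*p[0],.02)[:2]*1000 for p in cv2.convexHull(cs)]).astype(np.float32)
print('tray',cv2.minAreaRect(P))
# edge: z 0.07..0.082 between gap
m=(W[...,2]>.070)&(W[...,2]<.082)&(W[...,1]<.03)&(W[...,1]>-.25)&(W[...,0]>.4)&(W[...,0]<.53)
p=W[m];l=cv2.fitLine(p[:,:2].astype(np.float32),cv2.DIST_HUBER,0,.01,.01).ravel();print('edge',l,np.arctan(-l[0]/l[1]),p.mean(0),len(p),p[:,1].min())
# angle of each arm's brass dots
hsv=cv2.cvtColor(d['img'],cv2.COLOR_BGR2HSV);b=cv2.inRange(hsv,(8,110,80),(25,255,255));b[:,:185]=0;b[:,300:]=0;b[:270]=0;b[362:]=0
n,_,s,c=cv2.connectedComponentsWithStats(b)
for k in range(1,n):
    if s[k,4]>5:print('dot',s[k,4],ray(d,*c[k],.069).round(4))
O=np.array([.458,-.035]);a=.243;ey=np.array([-np.sin(a),np.cos(a)])
for y in(.103,.183,.257,0,-.195,-.145,-.095):print(y,(O+y*ey).round(4))
m=(W[...,2]>.15)&(W[...,2]<.235)&(us>265)&(us<310)&(vs>160)&(vs<220);print('bottle',W[m].min(0),W[m].max(0))
E
```

```text
tray ((541.7012939453125, -523.8470458984375), (167.96597290039062, 213.45803833007812), 8.251919746398926)
edge [ 0.24079293 -0.9705765   0.48208228 -0.13480085] 0.24318273 [ 0.47694024 -0.11379719  0.07661049] 160 -0.24970361078711728
dot 13 [0.4939 0.0811 0.069 ]
dot 14 [0.4753 0.159  0.069 ]
dot 16 [0.4578 0.2311 0.069 ]
dot 10 [0.372  0.0509 0.069 ]
dot 15 [0.3531 0.1292 0.069 ]
dot 15 [0.3352 0.2005 0.069 ]
0.103 [0.4332 0.065 ]
0.183 [0.414  0.1426]
0.257 [0.3962 0.2144]
0 [ 0.458 -0.035]
-0.195 [ 0.5049 -0.2243]
-0.145 [ 0.4929 -0.1757]
-0.095 [ 0.4809 -0.1272]
bottle [ 0.6839214  -0.06742114  0.15025122] [0.74410155 0.01049942 0.22784366]
```

Request:
drive_tool([
  {"xyz":[1.65,-3.54,0],"turn":5.18,"gripper":0.55},
  {"xyz":[1.65,-3.54,0],"turn":5.18,"gripper":0.55},
  {"xyz":[1.65,-3.54,0],"turn":5.18,"gripper":0.55},
  {"xyz":[1.65,-3.54,0],"turn":5.18,"gripper":0.55},
  {"xyz":[1.65,-3.54,0],"turn":5.18,"gripper":0.55},
  {"xyz":[1.65,-3.54,0],"turn":5.2,"gripper":0.55},
  {"xyz":[1.65,-3.54,0],"turn":0,"gripper":0.55},
  {"xyz":[1.65,-3.54,0],"turn":0,"gripper":0.55},
  {"xyz":[1.65,-3.54,0],"turn":0,"gripper":0.55},
  {"xyz":[1.65,-3.54,0],"turn":0,"gripper":0.55},
  {"xyz":[1.65,-3.54,0],"turn":0,"gripper":0.55},
  {"xyz":[1.65,-3.54,0],"turn":0,"gripper":0.55},
  {"xyz":[1.65,-3.54,0],"turn":0,"gripper":0.55},
  {"xyz":[1.65,-3.54,0],"turn":0,"gripper":0.55},
  {"xyz":[1.65,-3.54,0],"turn":0,"gripper":0.55},
  {"xyz":[0,0,-3],"turn":0,"gripper":0.55},
  {"xyz":[0,0,-3],"turn":0,"gripper":0.55},
  {"xyz":[0,0,-2.5],"turn":0,"gripper":0.55},
  {"xyz":[0,0,0],"turn":0,"gripper":0.55},
], newtons=12)

```text
clock: 1.88
ee_pos: [0.4305, 0.0657, 0.1515]
tool_rot: [-0.121, 0.993, 0.0, -0.003]
ft_force: [-0.2, -0.4, 0.6]
finger_gap: 0.0519
grasp_force: 0.0
```

Request:
drive_tool([
  {"xyz":[0.1,0,-2],"turn":0,"gripper":0.55},
  {"xyz":[0.1,0,-1.7],"turn":0,"gripper":0.55},
  {"xyz":[0,0,-0.85],"turn":0,"gripper":0.55},
  {"xyz":[0,0,0],"turn":0,"gripper":0.55},
  {"xyz":[0,0,0],"turn":0,"gripper":0.2},
  {"xyz":[0,0,0],"turn":0,"gripper":0.2},
  {"xyz":[0,0,0],"turn":0,"gripper":0.2},
  {"xyz":[0,0,0],"turn":0,"gripper":0.2},
  {"xyz":[0,0,0],"turn":0,"gripper":0.2},
  {"xyz":[0,0,0],"turn":0,"gripper":0.2},
], newtons=12)

```text
clock: 2.72
ee_pos: [0.4343, 0.0662, 0.1097]
tool_rot: [-0.121, 0.993, 0.0, 0.001]
ft_force: [-0.7, 0.4, 7.7]
finger_gap: 0.0279
grasp_force: 12.0
```

Request:
drive_tool([
  {"xyz":[0.12,-0.5,0],"turn":0,"gripper":0.2},
  {"xyz":[0.28,-1.14,0],"turn":0,"gripper":0.2},
  {"xyz":[0.32,-1.3,0],"turn":0,"gripper":0.2},
  {"xyz":[0.32,-1.3,0],"turn":0,"gripper":0.2},
  {"xyz":[0.32,-1.3,0],"turn":0,"gripper":0.2},
  {"xyz":[0.32,-1.3,0],"turn":0,"gripper":0.2},
  {"xyz":[0.32,-1.3,0],"turn":0,"gripper":0.2},
  {"xyz":[0.28,-1.14,0],"turn":0,"gripper":0.2},
  {"xyz":[0.2,-0.8,0],"turn":0,"gripper":0.2},
  {"xyz":[0,0,0],"turn":0,"gripper":0.2},
  {"xyz":[0,0,0],"turn":0,"gripper":0.2},
])

```text
clock: 3.63
ee_pos: [0.4594, -0.0355, 0.1097]
tool_rot: [-0.121, 0.993, -0.0, 0.001]
ft_force: [-0.6, -4.1, 6.2]
finger_gap: 0.028
grasp_force: 12.0
```

```bash
python3 - <<'E'
from h import *
s=read_state();print(s['ft_force'],s['ee_pos'],s['finger_gap'],s['wrist_torque'])
a=get_image('scene')['img'];b=get_image('top')['img']
cv2.imwrite('pics/g1.png',np.vstack([cv2.resize(a[170:340,120:400],(494,300)),cv2.resize(b[225:370,180:420],(494,298))]))
E
```

```text
[-0.558636   -4.08343763  6.2325507 ] [ 0.45943159 -0.0354863   0.10972913] 0.02798501868832033 [-0.59005148  0.02866738  0.02078858]
```

View pics/g1.png

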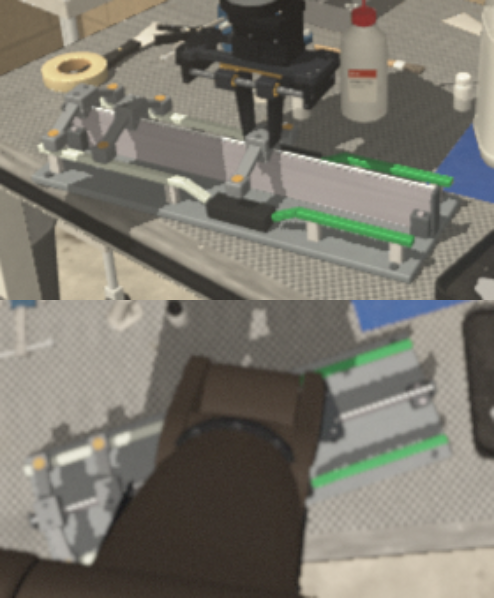

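Crop g1 (scene view on top) shows the first arm held in the gap. Its hub is at (258, 140), its near dot is level at (240, 180), and the other two arms are still on the white rails. I'll release it and watch.

Request:
drive_tool([
  {"xyz":[0,0,0],"turn":0,"gripper":0.5},
  {"xyz":[0,0,0],"turn":0,"gripper":0.5},
  {"xyz":[0,0,0],"turn":0,"gripper":0.5},
  {"xyz":[0,0,0],"turn":0,"gripper":0.5},
  {"xyz":[0,0,0],"turn":0,"gripper":0.5},
  {"xyz":[0,0,0],"turn":0,"gripper":0.5},
  {"xyz":[0,0,0],"turn":0,"gripper":0.5},
  {"xyz":[0,0,0],"turn":0,"gripper":0.5},
  {"xyz":[0,0,0],"turn":0,"gripper":0.5},
  {"xyz":[0,0,0],"turn":0,"gripper":0.5},
  {"xyz":[0,0,0],"turn":0,"gripper":0.5},
  {"xyz":[0,0,0],"turn":0,"gripper":0.5},
])

```text
clock: 4.73
ee_pos: [0.4588, -0.0346, 0.1091]
tool_rot: [-0.121, 0.993, 0.0, -0.0]
ft_force: [-0.3, 0.2, -0.2]
finger_gap: 0.0475
grasp_force: 0.0
```

```bash
cat > t.py <<'E'
from h import *
import sys
# brass dots in scene: intersect ray with vertical plane along stand x through stand-y y0; report (x_s, z)
O=np.array([.458,-.035]);a=.243;ex=np.array([np.cos(a),np.sin(a)]);ey=np.array([-np.sin(a),np.cos(a)])
def dots(d,lo,hi):
    b=cv2.inRange(cv2.cvtColor(d['img'],cv2.COLOR_BGR2HSV),(8,110,80),(25,255,255))
    n,_,s,c=cv2.connectedComponentsWithStats(b);us,vs=np.meshgrid(np.arange(640),np.arange(480));W=world(d,us,vs)
    for k in range(1,n):
        if s[k,4]<5:continue
        w=np.median(W[_==k],0);p=w[:2]-O;x,y=p@ex,p@ey
        if abs(x)<.1 and lo<y<hi and .03<w[2]<.12:print('dot x %.3f y %.3f z %.4f n %d'%(x,y,w[2],s[k,4]))
if __name__=='__main__':
    d=get_image('scene');dots(d,-.25,.3);s=read_state();p=s['ee_pos'][:2]-O
    print('tool y_s',p@ey,'x_s',p@ex,s['ee_pos'],'clock',s['clock'])
    if len(sys.argv)>1:cv2.imwrite('pics/'+sys.argv[1],cv2.resize(d['img'][170:340,120:400],(494*3//2,450)))
E
python3 t.py g2.png
```

```text
dot x 0.064 y 0.260 z 0.0703 n 9
dot x 0.063 y 0.186 z 0.0687 n 13
dot x -0.064 y 0.259 z 0.0691 n 15
dot x -0.065 y 0.184 z 0.0701 n 11
dot x -0.064 y -0.000 z 0.0695 n 19
tool y_s 0.00011573259153178691 x_s 0.0008932402557561764 [ 0.45883915 -0.03467274  0.1091519 ] clock 4.7833
```

View pics/g2.png

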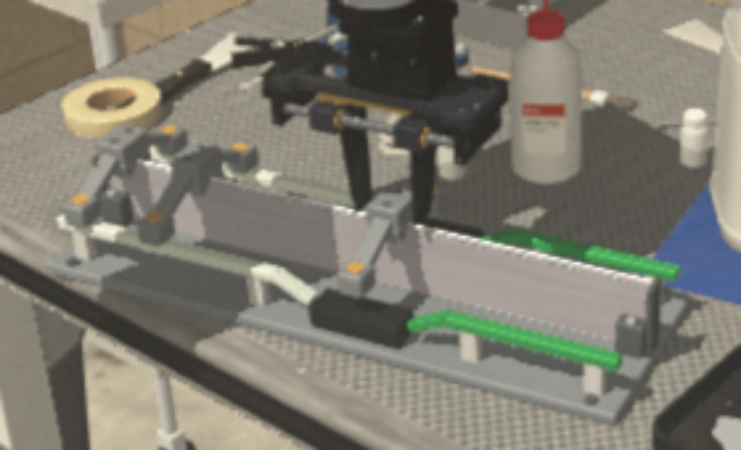

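Crop g2 shows the fingers open around the hub at (390, 205). The near dot at (355, 268) is still at z = 69.5 mm, which is level. I'll wait a little longer and check again.

Request:
drive_tool([
  {"xyz":[0,0,0],"turn":0,"gripper":0.5},
  {"xyz":[0,0,0],"turn":0,"gripper":0.5},
  {"xyz":[0,0,0],"turn":0,"gripper":0.5},
  {"xyz":[0,0,0],"turn":0,"gripper":0.5},
  {"xyz":[0,0,0],"turn":0,"gripper":0.5},
  {"xyz":[0,0,0],"turn":0,"gripper":0.5},
  {"xyz":[0,0,0],"turn":0,"gripper":0.5},
  {"xyz":[0,0,0],"turn":0,"gripper":0.5},
])

```text
clock: 5.45
ee_pos: [0.4589, -0.0347, 0.1091]
tool_rot: [-0.121, 0.993, 0.0, -0.0]
ft_force: [0.2, 0.3, -0.0]
finger_gap: 0.0477
grasp_force: 0.0
```

```bash
python3 t.py
```

```text
dot x 0.064 y 0.260 z 0.0698 n 10
dot x 0.063 y 0.184 z 0.0701 n 13
dot x -0.064 y 0.258 z 0.0683 n 15
dot x -0.064 y 0.183 z 0.0690 n 10
dot x -0.064 y -0.001 z 0.0691 n 19
tool y_s 0.00012498698429017682 x_s 0.0009130841900484624 [ 0.45885618 -0.03465898  0.10915815] clock 5.5
```

Still level, so the first arm is sound and goes to the green rails.

Request:
drive_tool([
  {"xyz":[0,0,0],"turn":0,"gripper":0.2},
  {"xyz":[0,0,0],"turn":0,"gripper":0.2},
  {"xyz":[0,0,0],"turn":0,"gripper":0.2},
  {"xyz":[0,0,0],"turn":0,"gripper":0.2},
  {"xyz":[0.15,-0.6,0],"turn":0,"gripper":0.2},
  {"xyz":[0.33,-1.32,0],"turn":0,"gripper":0.2},
  {"xyz":[0.33,-1.32,0],"turn":0,"gripper":0.2},
  {"xyz":[0.33,-1.32,0],"turn":0,"gripper":0.2},
  {"xyz":[0.33,-1.32,0],"turn":0,"gripper":0.2},
  {"xyz":[0.33,-1.32,0],"turn":0,"gripper":0.2},
  {"xyz":[0.33,-1.32,0],"turn":0,"gripper":0.2},
  {"xyz":[0.33,-1.32,0],"turn":0,"gripper":0.2},
  {"xyz":[0.33,-1.32,0],"turn":0,"gripper":0.2},
  {"xyz":[0.33,-1.32,0],"turn":0,"gripper":0.2},
  {"xyz":[0.33,-1.32,0],"turn":0,"gripper":0.2},
  {"xyz":[0.33,-1.32,0],"turn":0,"gripper":0.2},
  {"xyz":[0.33,-1.32,0],"turn":0,"gripper":0.2},
  {"xyz":[0.33,-1.32,0],"turn":0,"gripper":0.2},
  {"xyz":[0.3,-1.2,0],"turn":0,"gripper":0.2},
  {"xyz":[0.15,-0.6,0],"turn":0,"gripper":0.2},
])

```text
clock: 7.17
ee_pos: [0.5078, -0.2322, 0.1091]
tool_rot: [-0.121, 0.993, 0.0, -0.0]
ft_force: [-5.5, 1.1, 4.3]
finger_gap: 0.0279
grasp_force: 12.0
```

```bash
python3 t.py; python3 -c "
from h import *
s=read_state();print(s['ft_force'],s['finger_gap'],s['grasp_force'])"
```

```text
dot x 0.061 y 0.260 z 0.0713 n 9
dot x 0.062 y 0.183 z 0.0705 n 13
dot x -0.065 y 0.258 z 0.0695 n 15
dot x -0.064 y 0.185 z 0.0705 n 11
dot x -0.065 y -0.204 z 0.0702 n 22
tool y_s -0.20409066908285925 x_s 0.001021221387404972 [ 0.50809861 -0.23284886  0.10914072] clock 7.2167
[-5.45837942 -4.11579243  4.03241107] 0.02805102936634543 12.002585381269455
```

Request:
drive_tool([
  {"xyz":[-0.15,0.63,0],"turn":0,"gripper":0.2},
  {"xyz":[-0.16,0.63,0],"turn":0,"gripper":0.2},
  {"xyz":[0,0,0],"turn":0,"gripper":0.2},
  {"xyz":[0,0,0],"turn":0,"gripper":0.2},
  {"xyz":[0,0,0],"turn":0,"gripper":0.5},
  {"xyz":[0,0,0],"turn":0,"gripper":0.5},
  {"xyz":[0,0,0],"turn":0,"gripper":0.5},
  {"xyz":[0,0,0],"turn":0,"gripper":0.5},
  {"xyz":[0,0,2.5],"turn":0,"gripper":0.5},
  {"xyz":[0,0,2.5],"turn":0,"gripper":0.5},
  {"xyz":[-0.9,3.64,0],"turn":0,"gripper":0.5},
  {"xyz":[-0.9,3.64,0],"turn":0,"gripper":0.5},
  {"xyz":[-0.9,3.64,0],"turn":0,"gripper":0.5},
  {"xyz":[-0.9,3.64,0],"turn":0,"gripper":0.5},
  {"xyz":[-0.9,3.64,0],"turn":0,"gripper":0.5},
  {"xyz":[-0.9,3.64,0],"turn":0,"gripper":0.5},
  {"xyz":[-0.9,3.64,0],"turn":0,"gripper":0.5},
  {"xyz":[-0.9,3.64,0],"turn":0,"gripper":0.5},
  {"xyz":[-0.9,3.64,0],"turn":0,"gripper":0.5},
  {"xyz":[-0.9,3.64,0],"turn":0,"gripper":0.5},
])

```text
clock: 8.88
ee_pos: [0.4142, 0.148, 0.1594]
tool_rot: [-0.121, 0.993, 0.0, 0.0]
ft_force: [0.2, -0.4, -0.0]
finger_gap: 0.0477
grasp_force: 0.0
```

```bash
python3 t.py
```

```text
dot x 0.063 y 0.259 z 0.0713 n 9
dot x 0.062 y 0.184 z 0.0698 n 7
dot x -0.064 y 0.259 z 0.0688 n 15
dot x -0.063 y 0.183 z 0.0692 n 11
dot x 0.062 y -0.190 z 0.0688 n 17
dot x -0.065 y -0.190 z 0.0707 n 21
tool y_s 0.19287116706771315 x_s 0.0010459876967148021 [0.41260745 0.15245639 0.1593898 ] clock 8.9333
```

Request:
drive_tool([
  {"xyz":[0,0,0],"turn":0,"gripper":0.5},
  {"xyz":[0,0,0],"turn":0,"gripper":0.5},
  {"xyz":[0,0,0],"turn":0,"gripper":0.5},
])

```text
clock: 9.18
ee_pos: [0.4151, 0.1457, 0.1592]
tool_rot: [-0.121, 0.993, 0.0, 0.0]
ft_force: [0.4, -0.1, 0.2]
finger_gap: 0.0475
grasp_force: 0.0
```

Request:
drive_tool([
  {"xyz":[-0.05,-0.25,-2.2],"turn":0,"gripper":0.5},
  {"xyz":[0,0,-2],"turn":0,"gripper":0.5},
  {"xyz":[0,0,-0.8],"turn":0,"gripper":0.5},
  {"xyz":[0,0,0],"turn":0,"gripper":0.5},
  {"xyz":[0,0,0],"turn":0,"gripper":0.2},
  {"xyz":[0,0,0],"turn":0,"gripper":0.2},
  {"xyz":[0,0,0],"turn":0,"gripper":0.2},
  {"xyz":[0,0,0],"turn":0,"gripper":0.2},
  {"xyz":[0.2,-0.81,0],"turn":0,"gripper":0.2},
  {"xyz":[0.4,-1.6,0],"turn":0,"gripper":0.2},
  {"xyz":[0.45,-1.8,0],"turn":0,"gripper":0.2},
  {"xyz":[0.45,-1.8,0],"turn":0,"gripper":0.2},
  {"xyz":[0.45,-1.8,0],"turn":0,"gripper":0.2},
  {"xyz":[0.45,-1.8,0],"turn":0,"gripper":0.2},
  {"xyz":[0.45,-1.8,0],"turn":0,"gripper":0.2},
  {"xyz":[0.45,-1.8,0],"turn":0,"gripper":0.2},
  {"xyz":[0.45,-1.8,0],"turn":0,"gripper":0.2},
  {"xyz":[0.4,-1.6,0],"turn":0,"gripper":0.2},
  {"xyz":[0.2,-0.8,0],"turn":0,"gripper":0.2},
  {"xyz":[0,0,0],"turn":0,"gripper":0.2},
])

```text
clock: 10.85
ee_pos: [0.4581, -0.0323, 0.1098]
tool_rot: [-0.121, 0.993, -0.0, 0.0]
ft_force: [-1.2, -3.4, 6.4]
finger_gap: 0.0278
grasp_force: 12.0
```

```bash
python3 t.py
```

```text
dot x 0.061 y 0.260 z 0.0705 n 9
dot x 0.062 y 0.000 z 0.0695 n 11
dot x -0.063 y 0.259 z 0.0688 n 15
dot x 0.064 y -0.191 z 0.0685 n 18
dot x -0.065 y -0.000 z 0.0703 n 19
dot x -0.063 y -0.190 z 0.0710 n 22
tool y_s 0.0030336170110554497 x_s 0.0007615002400607688 [ 0.45800919 -0.03187228  0.10979841] clock 10.9
```

Arm 2 is at mid-gap; releasing it.

Request:
drive_tool([
  {"xyz":[0,0,0],"turn":0,"gripper":0.5},
  {"xyz":[0,0,0],"turn":0,"gripper":0.5},
  {"xyz":[0,0,0],"turn":0,"gripper":0.5},
  {"xyz":[0,0,0],"turn":0,"gripper":0.5},
  {"xyz":[0,0,0],"turn":0,"gripper":0.5},
  {"xyz":[0,0,0],"turn":0,"gripper":0.5},
  {"xyz":[0,0,0],"turn":0,"gripper":0.5},
  {"xyz":[0,0,0],"turn":0,"gripper":0.5},
  {"xyz":[0,0,0],"turn":0,"gripper":0.5},
  {"xyz":[0,0,0],"turn":0,"gripper":0.5},
  {"xyz":[0,0,0],"turn":0,"gripper":0.5},
  {"xyz":[0,0,0],"turn":0,"gripper":0.5},
  {"xyz":[0,0,0],"turn":0,"gripper":0.5},
  {"xyz":[0,0,0],"turn":0,"gripper":0.5},
  {"xyz":[0,0,0],"turn":0,"gripper":0.5},
  {"xyz":[0,0,0],"turn":0,"gripper":0.5},
])

```text
clock: 12.23
ee_pos: [0.4577, -0.0303, 0.1092]
tool_rot: [-0.121, 0.993, 0.0, -0.0]
ft_force: [0.4, 0.7, 0.5]
finger_gap: 0.0475
grasp_force: 0.0
```

```bash
python3 t.py g3.png
```

```text
dot x 0.063 y 0.260 z 0.0701 n 9
dot x -0.063 y 0.259 z 0.0687 n 15
dot x 0.064 y -0.189 z 0.0691 n 18
dot x -0.064 y 0.002 z 0.0693 n 17
dot x -0.064 y -0.189 z 0.0701 n 22
tool y_s 0.004683478499228429 x_s 0.0008144845020326627 [ 0.45766364 -0.03025814  0.10915815] clock 12.2833
```

Request:
drive_tool([
  {"xyz":[0,0,0],"turn":0,"gripper":0.55},
  {"xyz":[0,0,0],"turn":0,"gripper":0.55},
  {"xyz":[0,0,0],"turn":0,"gripper":0.55},
  {"xyz":[0,0,0],"turn":0,"gripper":0.55},
  {"xyz":[0,0,0],"turn":0,"gripper":0.55},
  {"xyz":[0,0,0],"turn":0,"gripper":0.55},
  {"xyz":[0,0,0],"turn":0,"gripper":0.55},
])

```text
clock: 12.87
ee_pos: [0.4577, -0.0303, 0.1092]
tool_rot: [-0.121, 0.993, 0.0, -0.0]
ft_force: [-0.0, 0.3, -0.5]
finger_gap: 0.0523
grasp_force: 0.0
```

```bash
python3 t.py g4.png
```

```text
dot x 0.062 y 0.260 z 0.0711 n 9
dot x -0.063 y 0.260 z 0.0687 n 15
dot x 0.065 y -0.190 z 0.0690 n 18
dot x -0.064 y 0.001 z 0.0698 n 18
dot x -0.065 y -0.189 z 0.0699 n 22
tool y_s 0.004676209286586603 x_s 0.0007999811644231288 [ 0.45765131 -0.03026869  0.10916771] clock 12.9167
```

View pics/g4.png

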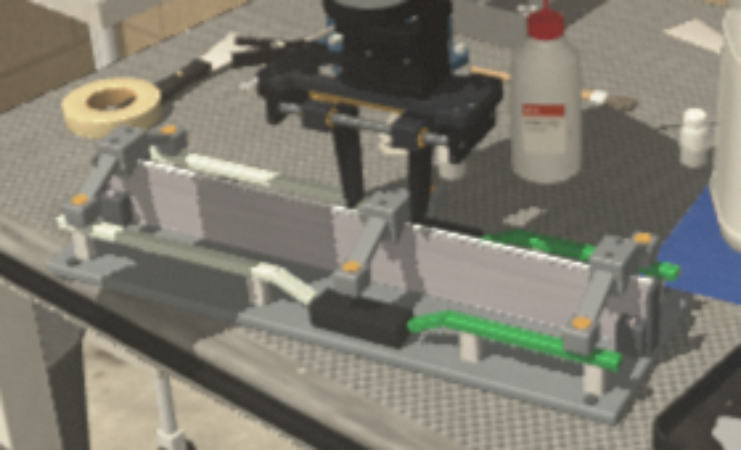

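Crop g4 shows the second arm level and free: its dot at (350, 267) is at z = 69.8 mm. The first arm sits on the green rails at (610, 285). The second arm is sound, so I'll slide it onto the green rails.

Request:
drive_tool([
  {"xyz":[0,0,0],"turn":0,"gripper":0.2},
  {"xyz":[0,0,0],"turn":0,"gripper":0.2},
  {"xyz":[0,0,0],"turn":0,"gripper":0.2},
  {"xyz":[0,0,0],"turn":0,"gripper":0.2},
  {"xyz":[0,0,0],"turn":0,"gripper":0.2},
  {"xyz":[0.15,-0.6,0],"turn":0,"gripper":0.2},
  {"xyz":[0.31,-1.25,0],"turn":0,"gripper":0.2},
  {"xyz":[0.31,-1.25,0],"turn":0,"gripper":0.2},
  {"xyz":[0.31,-1.25,0],"turn":0,"gripper":0.2},
  {"xyz":[0.31,-1.25,0],"turn":0,"gripper":0.2},
  {"xyz":[0.31,-1.25,0],"turn":0,"gripper":0.2},
  {"xyz":[0.31,-1.25,0],"turn":0,"gripper":0.2},
  {"xyz":[0.31,-1.25,0],"turn":0,"gripper":0.2},
  {"xyz":[0.31,-1.25,0],"turn":0,"gripper":0.2},
  {"xyz":[0.31,-1.25,0],"turn":0,"gripper":0.2},
  {"xyz":[0.25,-1.0,0],"turn":0,"gripper":0.2},
  {"xyz":[0.17,-0.7,0],"turn":0,"gripper":0.2},
  {"xyz":[0,0,0],"turn":0,"gripper":0.2},
  {"xyz":[0,0,0],"turn":0,"gripper":0.2},
  {"xyz":[0,0,0],"turn":0,"gripper":0.2},
])

```text
clock: 14.58
ee_pos: [0.4911, -0.1656, 0.1092]
tool_rot: [-0.121, 0.993, 0.0, -0.0]
ft_force: [-1.1, -1.0, 1.3]
finger_gap: 0.0282
grasp_force: 12.0
```

```bash
python3 t.py
```

```text
dot x 0.061 y 0.259 z 0.0710 n 9
dot x -0.064 y 0.259 z 0.0687 n 15
dot x 0.062 y -0.138 z 0.0688 n 7
dot x 0.062 y -0.190 z 0.0688 n 10
dot x -0.063 y -0.137 z 0.0696 n 23
dot x -0.064 y -0.190 z 0.0703 n 22
tool y_s -0.13452480517085968 x_s 0.0007616207947168802 [ 0.49110801 -0.16538928  0.10916195] clock 14.6333
```

Request:
drive_tool([
  {"xyz":[0,0,0],"turn":0,"gripper":0.41},
  {"xyz":[0,0,0],"turn":0,"gripper":0.41},
  {"xyz":[0,0,0],"turn":0,"gripper":0.41},
  {"xyz":[0,0,2.5],"turn":0,"gripper":0.41},
  {"xyz":[0,0,2.5],"turn":0,"gripper":0.41},
  {"xyz":[-0.89,3.6,0],"turn":0,"gripper":0.5},
  {"xyz":[-0.89,3.6,0],"turn":0,"gripper":0.5},
  {"xyz":[-0.89,3.6,0],"turn":0,"gripper":0.5},
  {"xyz":[-0.89,3.6,0],"turn":0,"gripper":0.5},
  {"xyz":[-0.89,3.6,0],"turn":0,"gripper":0.5},
  {"xyz":[-0.89,3.6,0],"turn":0,"gripper":0.5},
  {"xyz":[-0.89,3.6,0],"turn":0,"gripper":0.5},
  {"xyz":[-0.89,3.6,0],"turn":0,"gripper":0.5},
  {"xyz":[-0.89,3.6,0],"turn":0,"gripper":0.5},
  {"xyz":[-0.89,3.6,0],"turn":0,"gripper":0.5},
  {"xyz":[-0.28,1.1,0],"turn":0,"gripper":0.5},
  {"xyz":[-0.28,1.1,0],"turn":0,"gripper":0.5},
  {"xyz":[0,0,0],"turn":0,"gripper":0.5},
  {"xyz":[0,0,0],"turn":0,"gripper":0.5},
  {"xyz":[0,0,0],"turn":0,"gripper":0.5},
])

```text
clock: 16.3
ee_pos: [0.3967, 0.2158, 0.1592]
tool_rot: [-0.121, 0.993, 0.0, -0.0]
ft_force: [1.0, 1.2, 0.1]
finger_gap: 0.0476
grasp_force: 0.0
```

```bash
python3 t.py; python3 - <<'E'
from h import *
d=get_image('top');us,vs=np.meshgrid(np.arange(640),np.arange(480));W=world(d,us,vs)
x,y,z=W[...,0],W[...,1],W[...,2]
m=((z>.012)&(z<.03)&(y<-.27)&(y>-.64)&(x>.38)&(x<.66)).astype(np.uint8)
n,l,s,c=cv2.connectedComponentsWithStats(m);k=1+np.argmax(s[1:,4]);print(s[k])
P=W[l==k][:,:2]*1000;print('tray',cv2.minAreaRect(P.astype(np.float32)),W[l==k][:,2].mean(),P.min(0),P.max(0))
for uv in((408,230),(506,226),(512,296),(413,299)):print(ray(d,*uv,.02))
E
```

```text
dot x 0.063 y 0.257 z 0.0707 n 8
dot x -0.063 y 0.258 z 0.0689 n 13
dot x 0.062 y -0.137 z 0.0697 n 16
dot x 0.062 y -0.190 z 0.0690 n 17
dot x -0.064 y -0.136 z 0.0700 n 21
dot x -0.064 y -0.190 z 0.0707 n 22
tool y_s 0.2579516929140546 x_s 0.0009370541681396477 [0.39684233 0.21559867 0.15914657] clock 16.35
[405 224 110  79 771]
tray ((515.0833740234375, -441.1024475097656), (272.5909423828125, 195.86593627929688), 88.76863098144531) 0.02009441177105038 [ 414.98174905 -577.91189966] [ 614.30391383 -303.577576  ]
[ 0.61206423 -0.31834361  0.02      ]
[ 0.60111384 -0.57960225  0.02      ]
[ 0.41576237 -0.56475954  0.02      ]
[ 0.42931875 -0.30920232  0.02      ]
```

Request:
drive_tool([
  {"xyz":[-0.05,0,-2.2],"turn":0,"gripper":0.5},
  {"xyz":[0,0,-2],"turn":0,"gripper":0.5},
  {"xyz":[0,0,-0.8],"turn":0,"gripper":0.5},
  {"xyz":[0,0,0],"turn":0,"gripper":0.2},
  {"xyz":[0,0,0],"turn":0,"gripper":0.2},
  {"xyz":[0,0,0],"turn":0,"gripper":0.2},
  {"xyz":[0,0,0],"turn":0,"gripper":0.2},
  {"xyz":[0.2,-0.8,0],"turn":0,"gripper":0.2},
  {"xyz":[0.4,-1.6,0],"turn":0,"gripper":0.2},
  {"xyz":[0.55,-2.2,0],"turn":0,"gripper":0.2},
  {"xyz":[0.55,-2.2,0],"turn":0,"gripper":0.2},
  {"xyz":[0.55,-2.2,0],"turn":0,"gripper":0.2},
  {"xyz":[0.55,-2.2,0],"turn":0,"gripper":0.2},
  {"xyz":[0.55,-2.2,0],"turn":0,"gripper":0.2},
  {"xyz":[0.55,-2.2,0],"turn":0,"gripper":0.2},
  {"xyz":[0.55,-2.2,0],"turn":0,"gripper":0.2},
  {"xyz":[0.55,-2.2,0],"turn":0,"gripper":0.2},
  {"xyz":[0.55,-2.2,0],"turn":0,"gripper":0.2},
  {"xyz":[0.45,-1.8,0],"turn":0,"gripper":0.2},
  {"xyz":[0.25,-1.04,0],"turn":0,"gripper":0.2},
])

```text
clock: 18.07
ee_pos: [0.4589, -0.0361, 0.1098]
tool_rot: [-0.121, 0.993, -0.0, 0.0]
ft_force: [-1.1, 3.4, 7.1]
finger_gap: 0.0278
grasp_force: 12.0
```

Request:
drive_tool([
  {"xyz":[0,0,0],"turn":0,"gripper":0.2},
  {"xyz":[0,0,0],"turn":0,"gripper":0.2},
  {"xyz":[0,0,0],"turn":0,"gripper":0.2},
])

```text
clock: 18.32
ee_pos: [0.4587, -0.035, 0.1098]
tool_rot: [-0.121, 0.993, -0.0, 0.0]
ft_force: [-0.6, -3.6, 5.2]
finger_gap: 0.0279
grasp_force: 12.0
```

```bash
python3 t.py
```

```text
dot x 0.063 y -0.002 z 0.0701 n 10
dot x 0.063 y -0.138 z 0.0693 n 12
dot x 0.065 y -0.189 z 0.0679 n 18
dot x -0.065 y -0.000 z 0.0686 n 17
dot x -0.065 y -0.135 z 0.0701 n 21
dot x -0.063 y -0.190 z 0.0699 n 22
tool y_s -3.350216526414829e-05 x_s 0.0006890514278986337 [ 0.45867687 -0.03486672  0.10980939] clock 18.3667
```

Request:
drive_tool([
  {"xyz":[0,0,0],"turn":0,"gripper":0.5},
  {"xyz":[0,0,0],"turn":0,"gripper":0.5},
  {"xyz":[0,0,0],"turn":0,"gripper":0.5},
  {"xyz":[0,0,0],"turn":0,"gripper":0.5},
  {"xyz":[0,0,0],"turn":0,"gripper":0.5},
  {"xyz":[0,0,0],"turn":0,"gripper":0.5},
  {"xyz":[0,0,0],"turn":0,"gripper":0.5},
  {"xyz":[0,0,0],"turn":0,"gripper":0.5},
  {"xyz":[0,0,0],"turn":0,"gripper":0.5},
  {"xyz":[0,0,0],"turn":0,"gripper":0.5},
  {"xyz":[0,0,0],"turn":0,"gripper":0.5},
  {"xyz":[0,0,0],"turn":0,"gripper":0.5},
  {"xyz":[0,0,0],"turn":0,"gripper":0.5},
  {"xyz":[0,0,0],"turn":0,"gripper":0.5},
  {"xyz":[0,0,0],"turn":0,"gripper":0.5},
  {"xyz":[0,0,0],"turn":0,"gripper":0.5},
  {"xyz":[0,0,0],"turn":0,"gripper":0.5},
])

```text
clock: 19.78
ee_pos: [0.4587, -0.0342, 0.1092]
tool_rot: [-0.121, 0.993, 0.0, 0.0]
ft_force: [-0.2, 1.0, 1.2]
finger_gap: 0.0475
grasp_force: 0.0
```

```bash
python3 t.py g5.png
```

```text
dot x 0.063 y -0.137 z 0.0694 n 15
dot x 0.063 y -0.190 z 0.0694 n 19
dot x -0.061 y -0.000 z 0.0553 n 21
dot x -0.064 y -0.135 z 0.0698 n 21
dot x -0.064 y -0.190 z 0.0702 n 22
tool y_s 0.0006631468654393184 x_s 0.0008358518524704965 [ 0.45865173 -0.03415522  0.10916794] clock 19.8333
```

View pics/g5.png

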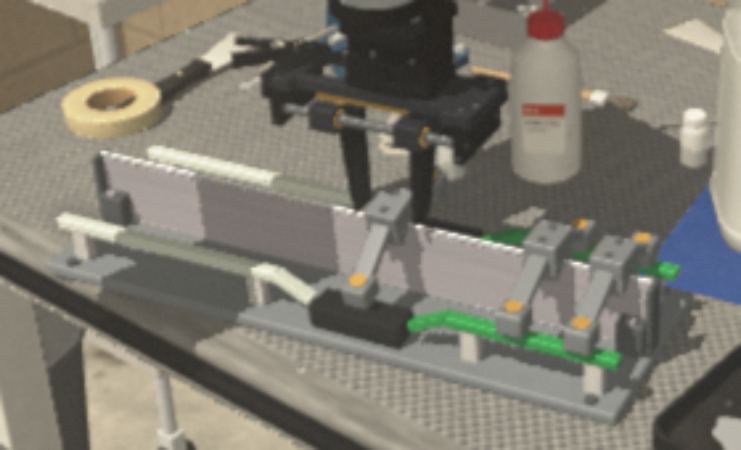

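Crop g5 shows the third arm's near dot at (358, 281), down to z = 55 mm, with the near block resting on the rubber stop. It has tipped, so it is faulty and goes to the tray.

Request:
drive_tool([
  {"xyz":[0,0,0],"turn":0,"gripper":0.2},
  {"xyz":[0,0,0],"turn":0,"gripper":0.2},
  {"xyz":[0,0,0],"turn":0,"gripper":0.2},
  {"xyz":[0,0,0],"turn":0,"gripper":0.2},
  {"xyz":[0,0,0],"turn":0,"gripper":0.2},
  {"xyz":[0,0,1],"turn":0,"gripper":0.2},
  {"xyz":[0,0,2],"turn":0,"gripper":0.2},
  {"xyz":[0,0,2.5],"turn":0,"gripper":0.2},
  {"xyz":[0,0,2.5],"turn":0,"gripper":0.2},
  {"xyz":[0,0,2],"turn":0,"gripper":0.2},
  {"xyz":[0,0,1],"turn":0,"gripper":0.2},
], newtons=25)

```text
clock: 20.75
ee_pos: [0.4591, -0.0342, 0.2214]
tool_rot: [-0.121, 0.993, -0.0, 0.001]
ft_force: [-0.5, 0.4, -2.0]
finger_gap: 0.0281
grasp_force: 25.0
```

```bash
python3 t.py
```

```text
dot x 0.062 y -0.135 z 0.0698 n 12
dot x 0.063 y -0.191 z 0.0684 n 18
dot x -0.064 y -0.137 z 0.0697 n 21
dot x -0.063 y -0.189 z 0.0699 n 22
tool y_s 0.00036466992859599114 x_s 0.0015387276795053397 [ 0.45940578 -0.0342758   0.22211676] clock 20.8
```

Request:
drive_tool([
  {"xyz":[0.25,-1.8,0],"turn":0,"gripper":0.2},
  {"xyz":[0.45,-3.2,0],"turn":-2,"gripper":0.2},
  {"xyz":[0.45,-3.3,0],"turn":-2,"gripper":0.2},
  {"xyz":[0.45,-3.3,0],"turn":-2,"gripper":0.2},
  {"xyz":[0.45,-3.3,0],"turn":-2,"gripper":0.2},
  {"xyz":[0.45,-3.3,0],"turn":-2,"gripper":0.2},
  {"xyz":[0.45,-3.3,0],"turn":-2,"gripper":0.2},
  {"xyz":[0.45,-3.3,0],"turn":-2,"gripper":0.2},
  {"xyz":[0.45,-3.3,0],"turn":-1.5,"gripper":0.2},
  {"xyz":[0.45,-3.3,0],"turn":0,"gripper":0.2},
  {"xyz":[0.45,-3.3,0],"turn":0,"gripper":0.2},
  {"xyz":[0.45,-3.2,0],"turn":0,"gripper":0.2},
  {"xyz":[0.25,-1.9,0],"turn":0,"gripper":0.2},
  {"xyz":[0.1,-0.8,0],"turn":0,"gripper":0.2},
  {"xyz":[0,0,0],"turn":0,"gripper":0.2},
  {"xyz":[0,0,0],"turn":0,"gripper":0.2},
])

```text
clock: 22.13
ee_pos: [0.5139, -0.4393, 0.2182]
tool_rot: [0.014, 1.0, 0.001, -0.001]
ft_force: [-0.3, 1.1, -1.1]
finger_gap: 0.0282
grasp_force: 25.0
```

```bash
python3 - <<'E'
from h import *
s=read_state();print(s['ee_pos'],s['tool_rot'],s['finger_gap'],s['ft_force'])
d=get_image('scene');cv2.imwrite('pics/g6.png',cv2.resize(d['img'][200:410,330:570],None,fx=2.5,fy=2.5))
b=cv2.inRange(cv2.cvtColor(d['img'],cv2.COLOR_BGR2HSV),(8,110,80),(25,255,255));n,l,st,c=cv2.connectedComponentsWithStats(b);us,vs=np.meshgrid(np.arange(640),np.arange(480));W=world(d,us,vs)
for k in range(1,n):
    w=np.median(W[l==k],0)
    if st[k,4]>4 and w[1]<-.1 and w[2]>.1:print(w,st[k,4])
E
```

```text
[ 0.51388554 -0.43932286  0.21822298] [ 1.38332904e-02  9.99903898e-01  7.32940085e-04 -5.44670984e-04] 0.028172812350481618 [-0.30620988  1.11238764 -1.06923934]
[ 1.12540368 -0.32721449  0.47456218] 8
[ 1.03532532 -0.377149    0.49571572] 7
[ 1.03878858 -0.39854539  0.4955782 ] 8
[ 1.22004723 -0.32351373  0.45611635] 5
[ 1.21452846 -0.35214016  0.45786017] 5
[ 1.04014434 -0.42118076  0.49578987] 7
[ 1.04293783 -0.44183687  0.4955851 ] 6
[ 1.21914949 -0.37533417  0.45755797] 5
[ 1.21692325 -0.39948861  0.45836069] 6
[ 1.04693645 -0.46313982  0.49524224] 7
[ 1.04863253 -0.48296742  0.49560382] 6
[ 1.21678205 -0.42425714  0.45900583] 6
[ 1.21535924 -0.44824294  0.45978577] 7
[ 1.04717132 -0.50347094  0.49616844] 6
[ 1.05295441 -0.52068432  0.49562271] 9
[ 1.21912309 -0.47095763  0.45994129] 5
[ 0.76019811 -0.38143767  0.50369451] 7
[ 0.76015732 -0.39808868  0.50644108] 8
[ 0.75538896 -0.36357474  0.48819118] 14
[ 0.91822913 -0.43628626  0.44488799] 24
[ 0.92605697 -0.50549666  0.44476689] 59
[ 0.74890394 -0.35861969  0.45619871] 15
[ 0.92959351 -0.55865322  0.44509956] 13
[ 1.04096677 -0.32108038  0.20973416] 10
[ 1.03281078 -0.32297858  0.17837108] 18
[ 0.49257903 -0.43644618  0.29818911] 96
[ 0.48544323 -0.42382169  0.28678616] 13
[ 0.48226223 -0.47783797  0.28772871] 20
[ 0.57524911 -0.44567517  0.193093  ] 10
[ 0.45224082 -0.43889364  0.16438782] 35
```

View pics/g6.png

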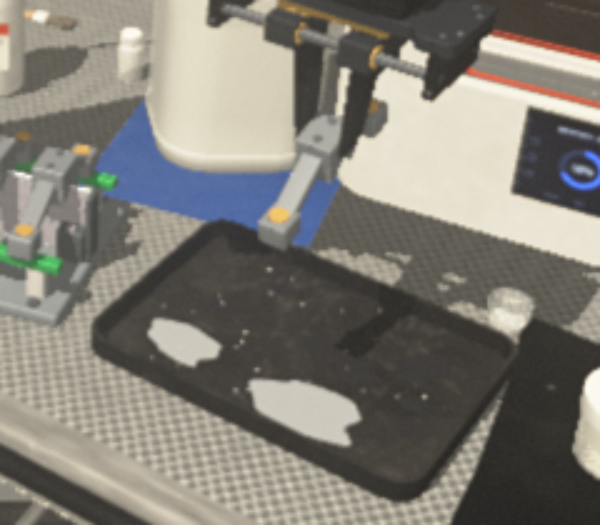

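Crop g6 shows the third arm held, tilted, over the tray: near dot at (280, 214), tray floor below. The measured dots give the arm's centre as (0.514, -0.442), within the tray outline. I'll lower it, then level it with a light grip.

Request:
drive_tool([
  {"xyz":[0,0,-1],"turn":0,"gripper":0.2},
  {"xyz":[0,0,-2],"turn":0,"gripper":0.2},
  {"xyz":[0,0,-2.5],"turn":0,"gripper":0.2},
  {"xyz":[0,0,-2.5],"turn":0,"gripper":0.2},
  {"xyz":[0,0,-2.5],"turn":0,"gripper":0.2},
  {"xyz":[0,0,-1.5],"turn":0,"gripper":0.2},
  {"xyz":[0,0,-1],"turn":0,"gripper":0.2},
  {"xyz":[0,0,-0.5],"turn":0,"gripper":0.2},
  {"xyz":[0,0,0],"turn":0,"gripper":0.2},
  {"xyz":[0,0,0],"turn":0,"gripper":0.2},
])

```text
clock: 23.02
ee_pos: [0.5145, -0.4401, 0.0849]
tool_rot: [0.014, 1.0, -0.0, 0.0]
ft_force: [0.6, -0.4, -1.3]
finger_gap: 0.0278
grasp_force: 25.0
```

Request:
drive_tool([
  {"xyz":[0,0,-0.3],"turn":0,"gripper":0.2},
  {"xyz":[0,0,-0.3],"turn":0,"gripper":0.2},
  {"xyz":[0,0,-0.3],"turn":0,"gripper":0.2},
  {"xyz":[0,0,-0.3],"turn":0,"gripper":0.2},
  {"xyz":[0,0,-0.2],"turn":0,"gripper":0.2},
  {"xyz":[0,0,-0.2],"turn":0,"gripper":0.2},
  {"xyz":[0,0,0],"turn":0,"gripper":0.2},
  {"xyz":[0,0,0],"turn":0,"gripper":0.2},
], newtons=5)

```text
clock: 23.68
ee_pos: [0.514, -0.4401, 0.0679]
tool_rot: [0.014, 1.0, 0.0, -0.0]
ft_force: [-0.2, -0.2, -0.6]
finger_gap: 0.0277
grasp_force: 5.0
```

```bash
cat > t2.py <<'E'
from h import *
s=read_state();print(s['ee_pos'],s['finger_gap'],s['ft_force'],s['clock'])
d=get_image('scene')
b=cv2.inRange(cv2.cvtColor(d['img'],cv2.COLOR_BGR2HSV),(8,110,80),(25,255,255));n,l,st,c=cv2.connectedComponentsWithStats(b);us,vs=np.meshgrid(np.arange(640),np.arange(480));W=world(d,us,vs)
for k in range(1,n):
    w=np.median(W[l==k],0)
    if st[k,4]>4 and -.6<w[1]<-.3 and w[2]<.15 and w[0]<.65:print(w.round(4),st[k,4])
E
python3 t2.py
```

```text
[ 0.51400421 -0.44006373  0.06791614] 0.02766985746173664 [-0.15175328 -0.22596629 -0.60498588] 23.6833
[ 0.4928 -0.4216  0.1467] 42
[ 0.4836 -0.4249  0.1355] 16
[ 0.4917 -0.465   0.1479] 26
[ 0.4821 -0.4786  0.1357] 16
[ 0.5733 -0.4467  0.0329] 7
[ 0.4478 -0.4393  0.0245] 29
```

Request:
drive_tool([
  {"xyz":[0,0,-0.2],"turn":0,"gripper":0.2},
  {"xyz":[0,0,-0.2],"turn":0,"gripper":0.2},
  {"xyz":[0,0,0],"turn":0,"gripper":0.2},
  {"xyz":[0,0,0],"turn":0,"gripper":0.6},
  {"xyz":[0,0,0],"turn":0,"gripper":0.6},
  {"xyz":[0,0,0],"turn":0,"gripper":0.6},
  {"xyz":[0,0,0],"turn":0,"gripper":0.6},
  {"xyz":[0,0,0],"turn":0,"gripper":0.6},
  {"xyz":[0,0,2],"turn":0,"gripper":0.6},
  {"xyz":[0,0,3],"turn":0,"gripper":0.6},
  {"xyz":[0,0,3.5],"turn":0,"gripper":0.6},
  {"xyz":[0,0,3.5],"turn":0,"gripper":0.6},
  {"xyz":[0,0,2],"turn":0,"gripper":0.6},
  {"xyz":[0,0,0],"turn":0,"gripper":0.6},
  {"xyz":[0,0,0],"turn":0,"gripper":0.6},
  {"xyz":[0,0,0],"turn":0,"gripper":0.6},
])

```text
clock: 25.07
ee_pos: [0.5138, -0.4398, 0.2032]
tool_rot: [0.014, 1.0, 0.001, -0.0]
ft_force: [0.2, -0.3, -1.1]
finger_gap: 0.057
grasp_force: 0.0
```

```bash
python3 t2.py; python3 t.py; python3 -c "
from h import *
cv2.imwrite('pics/g7.png',get_image('scene')['img'])"
```

```text
[ 0.51381509 -0.43981871  0.20319708] 0.057017340036829595 [ 0.22157896 -0.29141211 -1.05028916] 25.0667
[ 0.5742 -0.442   0.0237] 22
[ 0.447  -0.4393  0.0243] 27
dot x 0.060 y -0.136 z 0.0702 n 9
dot x 0.063 y -0.190 z 0.0688 n 18
dot x -0.065 y -0.135 z 0.0698 n 21
dot x -0.064 y -0.189 z 0.0705 n 22
tool y_s -0.4063392884190932 x_s -0.04323501748733905 [ 0.51380676 -0.43980426  0.2026009 ] clock 25.1667
```

View pics/g7.png

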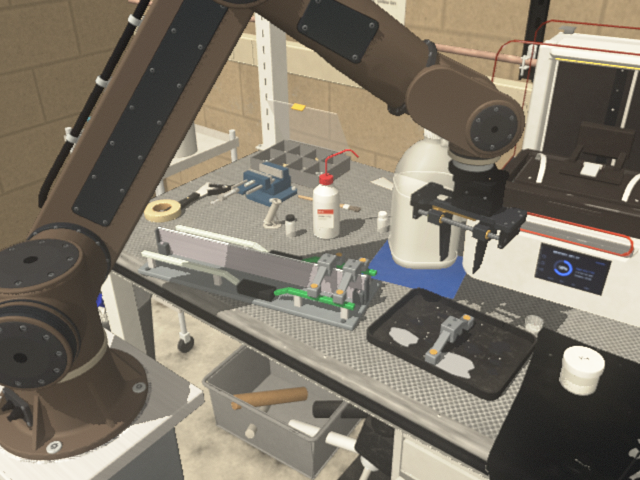

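The final view shows arms 1 and 2 level on the green rails near (325, 275) and (350, 283). Arm 3 lies flat in the tray at (450, 335), and the bottle, vial and tube are still standing. The gripper is clear of everything, so I'm handing in.

```bash
python3 -c "
from plant import *
print(hand_in())"
```

```text
the job is handed in; nothing more can be done
None
```

The job is handed in: the first two arms balanced and are on the green rails, the third tipped and lies flat in the tray, and the wash bottle, vial and tube are still standing (about 25 s of the 72 s used).

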